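Hold the viewing screen upright beside the sample beaker

ROBOT

A 7-joint arm with a two-finger parallel gripper is mounted at the origin on a cart in front of the work surface, level with it; the furniture and walls round the work are solid. World frame = base frame: x ahead of the robot, y to its left, z up, the work surface at z = 0. Lengths are in m, angles in rad, forces in N, time in s.
With the tool pointing down it reaches from about 0.425 to 0.875 m from the base axis. Payload 8.4 kg.
Tool frame: the origin (TCP) lies on the centre line of the jaws, within the pads' length; the fingertips stand 22 mm ahead of it and the grasp point (between the pads) lies 3 mm ahead of it (tcp_to_tips is the distance from the TCP to the fingertips, in m); z points along the fingers, y is the line along which they close (so a half turn about z gives the same grasp; the last joint's range is limited). The gripper opens to 85 mm and grips with 20 to 120 N. Pads are 22 mm wide; open, the fingers measure 114 mm over their backs; the gripper's body (76 mm by 85 mm) begins 54 mm behind the grasp point. The pads swing forward as they close: fully open they stand 13 mm farther back than shut.
Start: joints at [1.06, 0.333, 0.04, 1.465, -0.013, 1.343, -0.059], TCP at [0.26, -0.596, 0.233] pointing down, gripper open.
Joint ranges: [-2.58, 2.58], [-0.38, 2.09], [-1.3, 1.39], [0.25, 2.4], [-1.5, 4.64], [0.08, 2.09], [-2.65, 2.65]. Speed limits (rad/s): [2.22, 2.22, 2.79, 2.79, 3.14, 3.14, 3.14].

INTERFACE

Orientations are given as a 3x3 rotation matrix whose columns are the frame's x, y, z axes.
In Python, from bench import reach, move_straight, goto_joints, grip, pause, inverse_kinematics, snapshot, calibration, IKError, sign_off, spot_in, get_t, get_joint_positions, get_qvel, get_effort, get_position, get_ee_rot, get_ft_force, get_wrist_torque, get_opening, get_grip_force, tcp_to_tips gives the robot as it stands. The module is installed in compiled form; this text tells all that it offers. Calls block until the motion is done:
- reach(position, orientation): joint-space move of the TCP to a pose.
- move_straight(position, attitude=None, v=0.15, f_stop=None): straight line of the TCP; attitude=None keeps the orientation; v is the mean speed in m/s. With f_stop (N) it stops when the force on the tool has changed by that much, and returns True; else False.
- goto_joints(angles): joint-space move.
- grip(opening, f_grip=None): opening from 0.0 (shut) to 1.0 (fully open); f_grip is the grip in N (None keeps the last); returns when the fingers have stopped.
- pause(seconds).
- inverse_kinematics(position, orientation): joint angles nearest the present ones, or None.
- snapshot(name): name is "scene" or "top" or "wrist"; returns the picture (420x560x3 uint8, red, green, blue); there is no depth.
- calibration(name): a dict with "camera_matrix" (3x3 intrinsics, pixels), "R" (3x3) and "t" (3): a world point X has camera coordinates R X + t. Camera axes: x right, y down, z forward; pixel columns grow to the right and rows downward; lengths in m; the calibration is good to about 2 mm. A picture is of the moment at which its call begins: read the wrist's pose just before it. calibration takes no time and is no camera call; for the wrist camera it gives the pose at the moment of the call.
A pose or a line that the arm cannot do raises IKError and nothing moves.
- sign_off(): hands the job in; it is judged then, once.
Trained networks look in the newest picture that a camera, given by its name, has taken for a name from the list of things; names that differ only in an ending like _2 or _b are one class to them, and where a whole thing is asked for, a point or a joint stands for the part that bears it (a point fixed in the world has none). Each returns a list of dicts, best first, with "score" (0 to 1); they miss things now and then, are a little off and sometimes report something else, mostly with a low value. They report only what shows in the picture. A call takes as long as a camera call. They do not tell look-alikes from the thing itself.
- spot_in(query, camera): "xyz" ([x, y, z] in m, in world coordinates, good to about 4 mm: the middle of the surface that is visible of it).
Readings, each from a call of its own:
- get_t(): time.
- get_joint_positions(): joint angles.
- get_qvel(): joint speeds.
- get_effort(): joint torques, N m.
- get_position(): TCP position.
- get_ee_rot(): TCP orientation.
- get_ft_force(): force on the tool from outside, world axes, zero at the start.
- get_wrist_torque(): the same for the moment, N m.
- get_opening(): opening from 0.0 (shut) to 1.0 (fully open).
- get_grip_force(): force on a finger pad.
Only numpy, scipy, OpenCV 4.12 (cv2) and the standard library are available. Lean on these libraries where they do the work, as an engineer would, in place of code of your own. Each camera call takes 0.05 s, during which the arm holds its last target. There are 200 camera calls.

TASK

On the grey metal viewing stand, slide the beaker along the plate out of the square mark into the middle of the round mark, without lifting or tipping it, and let go of it. Then grip the black cross-bar of the stand's white hinged screen, which leans away from the marks on its rests, swing it gently up to its balance point, exactly upright beside the beaker, without letting it drop to either side, and finish while still gripping it there, motionless. Leave the two small vials on the stand where they are.

Things in the scene. Friction and masses are not known exactly. Their poses are not given: they have to be found in the camera images.
- stand: Fixed viewing stand: grey metal plate 200 (x) x 180 (y) mm, flat top at z = 12 mm. Origin: centre of its underside, on the bench (z = 0); turned so that its x points left (yaw 1.57 +-0.15) and its y towards the robot. Marks in its right half (x < 0); hinge cheeks 47 mm high at x +32, y +-63 mm; rest posts 96 mm high at x +85, y +-30 mm; vials near its left corners.
- square_mark: Square outline, 76 mm wide, drawn flat on the stand's plate: where the beaker starts. Origin at its centre on the plate's top. The two marks lie at x -55 mm, y +45 and -45 mm in the stand's frame; which is on which side changes.
- round_mark: Circle outline, 76 mm in diameter, drawn flat on the stand's plate: where the beaker must go. Origin at its centre on the plate's top, 90 mm from the centre of the square mark.
- beaker: Clear beaker, 80 mm tall, round, about 60 mm across, with a small pouring spout (67 mm long over the spout), about 60 g, loose, open at the top, in the square mark. Origin: centre of its underside (3 mm off the round wall's axis, towards the spout); z up, the spout points along its -x, roughly right, away from the screen. Grip the wall from outside along its y (60 mm; about the line of the marks), in its upper half.
- screen (a joint): Angle of the screen (rad) about its hinge, which runs along the stand's y. 0 = exactly upright, its balance point; positive = leaning left, away from the marks (it starts at about +0.65, its stop on the rest posts); negative = leaning right over the marks (stop at -0.65). 160 g, swings freely, slightly damped; let go, it falls to one side.
- screen_hinge (a point): The middle of the screen's hinge axis, fixed on the stand at x +32, y 0, z +35 mm of its frame; its axes are the stand's.
- screen_bar (a point): Centre of the screen's handle: black round bar, 20 mm diameter, 34 mm long, parallel to the hinge axis, flat ends, 145 mm from the hinge, on a 10 mm stem 40 mm beyond the top edge of the white panel (110 mm wide, 5 thick). Site y along the bar, z from hinge to bar. Pinch its two ends (34 mm) from above; it turns in the fingers as the screen swings. 150 mm above the bench on its rests.
- vial_near: Small black-capped vial, 27 mm in diameter, 62 mm tall, loose, standing on the stand left of the hinge, near the corner towards the robot (about x +70, y +72 mm of the stand). To be left alone. Origin at the centre of its underside.
- vial_far: The same kind of vial near the corner away from the robot (about x +70, y -72 mm of the stand). To be left alone. Origin at the centre of its underside.
Things that resemble listed ones, but are neither listed nor needed, are in the scene too. Leave any red or turquoise look-alike of the beaker alone.

How it is judged:
On the way, in this order (a step that is already met when the one before it is completed fails the run):
1. the beaker stands inside the round mark, let go, before the screen is raised (horizontal distance between beaker and round_mark below 0.012 m and z of beaker in the frame of stand below 0.016 m and angle between beaker's own z axis and vertical below 0.1 rad and linear speed of beaker below 0.02 m/s and contact force between the fingers and beaker below 0.1 N and value of joint screen above 0.45 rad), for 0.2 s.
2. the screen is gripped at its balance point (value of joint screen between -0.07 and 0.07 rad and velocity of joint screen between -0.1 and 0.1 rad/s and contact force between the fingers and screen above 1 N and contact force between screen and beaker below 0.1 N), for 0.2 s.
At the end, for the whole second after the job is handed in: The beaker stands upright on the plate, its origin within 12 mm of the centre of the round mark, not touched by the fingers; the screen is within 0.07 rad (4 degrees) of upright, at rest, gripped by the fingers with over 1 N and not touching the beaker. It finishes while holding (all of step 2 and horizontal distance between beaker and round_mark below 0.012 m and z of beaker in the frame of stand below 0.016 m and angle between beaker's own z axis and vertical below 0.1 rad and linear speed of beaker below 0.02 m/s and contact force between the fingers and beaker below 0.1 N); the arm keeps its last pose, push and grip.
It fails at once if the beaker is lifted more than about 8 mm off the plate or tipped more than 0.25 rad (z of beaker in the frame of stand above 0.02 m or angle between beaker's own z axis and vertical above 0.25 rad).
It fails at once if the screen falls over towards the marks, past 0.25 rad beyond upright (value of joint screen below -0.25 rad).
It fails at once if the screen is dropped or flung (faster than 2 rad/s) (velocity of joint screen above 2 rad/s or velocity of joint screen below -2 rad/s).
It fails at once if a vial on the stand is shifted more than 15 mm or knocked over (distance of any of vial_near, vial_far from where it was at the start of the episode above 0.015 m or angle between any of vial_near, vial_far's own z axis and vertical above 0.3 rad).
It also fails if it takes over 45 s, if anything falls off the work surface, if the arm or the gripper's body presses on something with over 40 N, if the wrist force passes 120 N, or if a joint passes its speed limit or range.

## Working session

There is one attempt and no reset: what is moved stays moved. The work goes in short steps, each a Python script; the robot and the scene stay as the last script left them, time stands still between calls to the robot, and variables do not carry over. Pictures are saved under pics/ and viewed, at most 10 in all, crops included, and the job is handed in when it is done.

```bash
mkdir -p pics; python3 - <<'E'
from bench import *
import cv2, numpy as np
for n in ("scene","top"):
    im=snapshot(n); cv2.imwrite(f"pics/{n}0.png",cv2.cvtColor(im,cv2.COLOR_RGB2BGR))
    c=calibration(n); print(n,np.round(-c["R"].T@c["t"],3),c["camera_matrix"][0,0])
    for q in ("stand","square_mark","round_mark","beaker","screen_bar","screen","vial_near"):
        print(q,[(round(d["score"],2),np.round(d["xyz"],3).tolist()) for d in spot_in(q,n)][:4])
print(get_t())
E
```

```text
scene [-0.124 -0.699  0.543] 543.5192506339038
stand [(0.71, [0.483, -0.194, 0.038])]
square_mark []
round_mark []
beaker [(0.88, [0.436, -0.285, 0.064]), (0.77, [0.32, -0.276, 0.056]), (0.69, [0.487, -0.162, 0.078]), (0.56, [0.324, -0.183, 0.056])]
screen_bar [(0.84, [0.489, -0.162, 0.08])]
screen [(0.94, [0.491, -0.16, 0.082])]
vial_near [(0.68, [0.418, -0.172, 0.045]), (0.31, [0.424, -0.306, 0.011])]
top [ 0.401 -0.205  0.983] 507.60521031798703
stand [(0.92, [0.5, -0.215, 0.013])]
square_mark [(0.46, [0.44, -0.302, 0.01])]
round_mark []
beaker [(0.79, [0.325, -0.266, 0.008]), (0.75, [0.329, -0.165, 0.006]), (0.57, [0.448, -0.284, 0.016])]
screen_bar [(0.66, [0.493, -0.162, 0.086])]
screen [(0.92, [0.49, -0.159, 0.088])]
vial_near [(0.72, [0.424, -0.171, 0.072]), (0.7, [0.498, -0.212, 0.011])]
0.8
```

View pics/scene0.png

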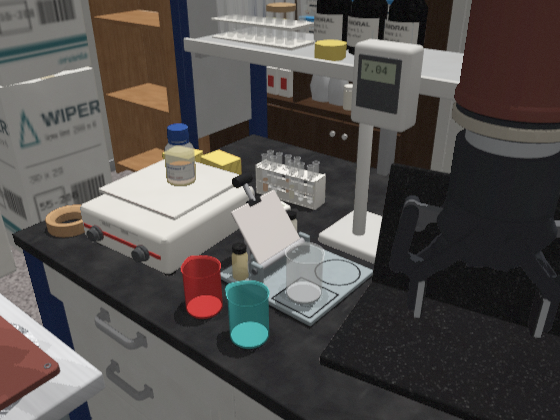

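View pics/top0.png

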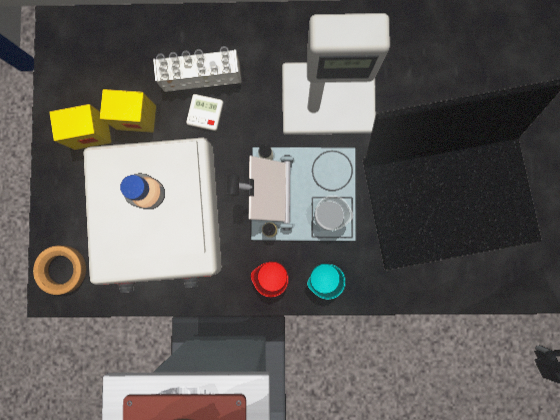

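The scene view shows the clear beaker at (305,270) in the square mark, on the robot side. The round mark is at (338,272) on the far side, and the bar is at (242,182). The top view shows the plate at about (250–357, 148–241), the round mark at (332,170), the beaker at (331,214), the bar at (245,186), and the vials at (265,152) and (269,229). A display on a pole stands behind the stand, with a black panel to its right. Next I'll fit the marks and the plate.

```bash
cat > h.py <<'E'
from bench import *
import cv2, numpy as np
def ray(cam,px,z,c=None):
    c=c or calibration(cam); R,t=c["R"],np.asarray(c["t"]).ravel()
    d=R.T@np.linalg.inv(c["camera_matrix"])@np.array([px[0],px[1],1.]); o=-R.T@t
    return o+d*(z-o[2])/d[2]
def proj(cam,X,c=None):
    c=c or calibration(cam); p=c["camera_matrix"]@(c["R"]@np.asarray(X,float)+np.asarray(c["t"]).ravel()); return p[:2]/p[2]
def save(im,name): cv2.imwrite(f"pics/{name}.png",cv2.cvtColor(im,cv2.COLOR_RGB2BGR))
E
python3 - <<'E'
from h import *
im=cv2.imread("pics/top0.png")
g=im[148:242,248:360].astype(int)
b=(im.max(2)>110); m=np.zeros(b.shape,np.uint8); m[135:250,244:362]=b[135:250,244:362]
m=cv2.morphologyEx(m,cv2.MORPH_OPEN,np.ones((3,3),np.uint8))
n,l,s,_=cv2.connectedComponentsWithStats(m); k=1+s[1:,4].argmax(); 
cs,_=cv2.findContours((l==k).astype(np.uint8),cv2.RETR_EXTERNAL,2); r=cv2.minAreaRect(max(cs,key=cv2.contourArea)); print(r)
box=cv2.boxPoints(r); W=np.array([ray("top",p,0.012) for p in box]); print(W.round(4),W.mean(0).round(4), [np.linalg.norm(W[i]-W[i-1]).round(4) for i in range(4)])
v=cv2.resize(im[130:255,235:375],None,fx=4.5,fy=4.5,interpolation=cv2.INTER_CUBIC); cv2.polylines(v,[((box-[235,130]+.5)*4.5).astype(int)],True,(0,0,255),1)
cv2.imwrite("pics/crop.png",v)
for p in ((332,170),(332,217)): print(ray("top",p,0.012).round(4))
E
```

```text
((301.5, 193.5), (93.0, 107.0), 90.0)
[[ 0.5844 -0.1222  0.012 ]
 [ 0.5817 -0.3288  0.012 ]
 [ 0.4028 -0.3252  0.012 ]
 [ 0.4047 -0.1214  0.012 ]] [ 0.4934 -0.2244  0.012 ] [np.float64(0.1797), np.float64(0.2067), np.float64(0.1789), np.float64(0.2038)]
[ 0.5375 -0.2838  0.012 ]
[ 0.447  -0.2823  0.012 ]
```

View pics/crop.png

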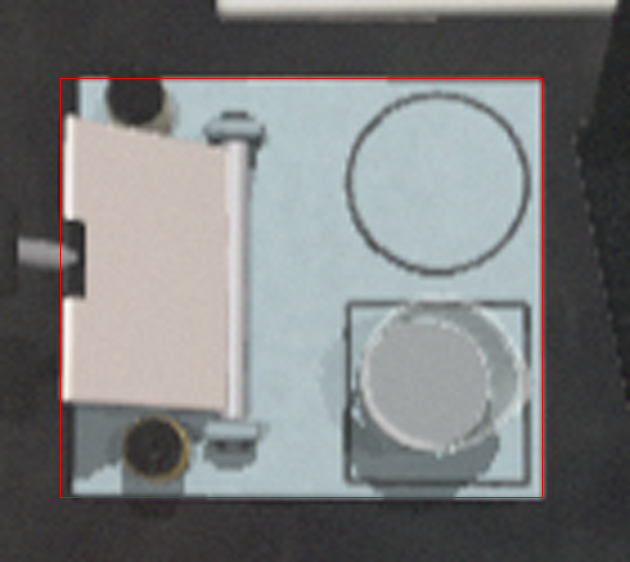

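The zoomed crop shows the plate nearly axis-aligned. The round mark is centred at crop (438,182), the square at (437,393), the beaker floor at (425,385) and the rim at about (439,377), with the spout to the right.

```bash
python3 - <<'E'
from h import *
P=lambda u,v:((u+.5)/4.5-.5+235,(v+.5)/4.5-.5+130)
rm=ray("top",P(438,182),.012); sq=ray("top",P(437,393),.012)
print("round",rm.round(4),"sq",sq.round(4))
print("beaker rim",ray("top",P(439,377),.092).round(4),"floor",ray("top",P(425,385),.014).round(4))
# sub-pixel plate edges
im=cv2.cvtColor(cv2.imread("pics/top0.png"),cv2.COLOR_BGR2GRAY).astype(float)
def edge(prof): g=np.abs(np.diff(prof)); k=g.argmax(); w=g[max(k-2,0):k+3]; return (w*np.arange(max(k-2,0),k+3)[:len(w)]).sum()/w.sum()+.5
right=[ray("top",(350+edge(im[r,350:362]),r),.012) for r in range(155,236,4)]
bot=[ray("top",(c,234+edge(im[234:248,c])),.012) for c in list(range(280,310,4))+list(range(345,354,3))]
top=[ray("top",(c,142+edge(im[142:152,c])),.012) for c in range(275,350,5)]
f=lambda L,a,b:np.polyfit(np.array(L)[:,a],np.array(L)[:,b],1)
print("right y(x)",f(right,0,1),"bot x(y)",f(bot,1,0),"top",f(top,1,0))
# bar via top end: bar px (241,186)?; predicted from stand with yaw
d=(rm-sq)/np.linalg.norm(rm-sq); ys=-d; xs=np.array([-ys[1]*-1,0,0]); xs=np.array([ys[1],-ys[0],0]); print("yaw",np.arctan2(xs[1],xs[0]))
O=(rm+sq)/2+xs*.055; hinge=O+xs*.032; hinge[2]=.035
bar=hinge+xs*.145*np.sin(.65)+[0,0,.145*np.cos(.65)]
print("O",O.round(4),"hinge",hinge.round(4),"bar",bar.round(4),"px top",proj("top",bar),"scene",proj("scene",bar))
for X in (rm,sq,hinge): print("scene px",proj("scene",X).round(1))
# head of the display: intersect rays top(348,80)/scene(385,125)
for z in (.2,.25,.3,.35): print(z,ray("top",(348,80),z).round(3),ray("scene",(385,125),z).round(3))
print(get_ee_rot().round(3).tolist())
th=np.arctan2(xs[1],xs[0])-np.pi/2
for s in (1,-1):
    y=-s*ys; z=np.array([0,0,-1.]); R=np.c_[np.cross(y,z),y,z]
    for p in ([rm[0]-.09,rm[1],.073],[rm[0],rm[1],.073],bar):
        q=inverse_kinematics(p,R); print(s,None if q is None else np.round(q,2))
E
```

```text
round [ 0.5374 -0.2837  0.012 ] sq [ 0.4471 -0.2818  0.012 ]
beaker rim [ 0.4495 -0.2763  0.092 ] floor [ 0.4505 -0.2766  0.014 ]
right y(x) [-0.05155646 -0.29956204] bot x(y) [0.01093841 0.40617065] top [0.02371199 0.58826861]
yaw 1.5494629094810777
O [ 0.4934 -0.2278  0.012 ] hinge [ 0.4941 -0.1958  0.035 ] bar [ 0.496  -0.108   0.1504] px top [232.51301913 184.3870353 ] scene [241.38285162 178.90464412]
scene px [336.5 270.9]
scene px [304.  295.4]
scene px [280.6 252.9]
0.2 [ 0.653 -0.296  0.2  ] [ 0.764 -0.232  0.2  ]
0.25 [ 0.637 -0.29   0.25 ] [ 0.634 -0.3    0.25 ]
0.3 [ 0.621 -0.284  0.3  ] [ 0.505 -0.368  0.3  ]
0.35 [ 0.605 -0.278  0.35 ] [ 0.375 -0.436  0.35 ]
[[0.916, 0.4, 0.0], [0.4, -0.916, 0.0], [0.0, -0.0, -1.0]]
1 [ 0.77  0.26 -0.33  1.92  0.1   0.98  0.38]
1 [ 0.68  0.4  -0.33  1.73  0.15  1.03  0.28]
1 [ 0.57  0.14 -0.48  1.89  0.07  1.13  0.05]
-1 [-0.5   0.5   1.23  1.98 -0.55  1.05 -2.19]
-1 [-0.45  0.72  1.21  1.79 -0.73  1.17 -2.17]
-1 None
```

```bash
cat >> h.py <<'E'
YAW=1.5495
xs=np.array([np.cos(YAW),np.sin(YAW),0]); ys=np.array([-np.sin(YAW),np.cos(YAW),0])
RT=np.c_[np.cross(-ys,[0,0,-1.]),-ys,[0,0,-1.]]
RM=np.array([.5374,-.2837,.012]); HINGE=np.array([.4941,-.1958,.035])
E
python3 - <<'E'
from h import *
print(get_t())
p=get_position(); move_straight([p[0],p[1],.38],v=.3)
reach([.4495,-.2765,.36],RT); move_straight([.4495,-.2765,.25],v=.2)
pos=get_position(); c=calibration("wrist"); im=snapshot("wrist"); save(im,"w1")
print(pos.round(4),get_t(), get_opening())
for q in ("beaker","round_mark","square_mark"): print(q,[(round(d["score"],2),np.round(d["xyz"],3).tolist()) for d in spot_in(q,"wrist")][:3])
for X in (RM,[.4495,-.2765,.012],[.4495,-.2765,.092]): print(proj("wrist",X,c).round(1))
np.savez("w1.npz",**c)
E
```

```text
0.8
[ 0.4498 -0.2772  0.251 ] 3.5833 1.0028602458800957
beaker [(0.89, [0.314, -0.267, 0.046]), (0.83, [0.455, -0.285, 0.04])]
round_mark [(0.76, [0.535, -0.284, 0.009])]
square_mark [(0.92, [0.434, -0.25, 0.011])]
[362.9 167.9]
[281.8 163.1]
[282.  181.6]
```

View pics/w1.png

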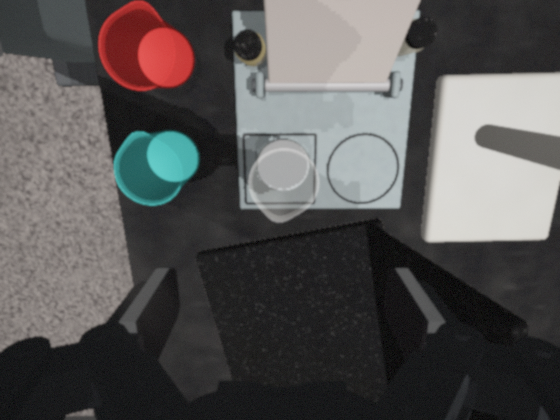

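The wrist view shows the round mark at (363,168), exactly as predicted. The beaker floor is at (283,165) and its rim spans 249–320, so it sits about 2 mm farther in x. The black panel's corner is near (375,222), so I'll check the clearance there.

```bash
python3 - <<'E'
from h import *
c=dict(np.load("w1.npz")); print("wrist cam",(-c["R"].T@c["t"].ravel()).round(3))
for z in (0,.05,.1,.15,.2,.25): print(z,"scene(390,168)",ray("scene",(390,168),z).round(3),"top(365,160)",ray("top",(365,160),z).round(3),"top(378,110)",ray("top",(378,110),z).round(3),"w(375,222)",ray("wrist",(375,222),z,c).round(3),"w(520,320)",ray("wrist",(520,320),z,c).round(3))
E
```

```text
wrist cam [ 0.45  -0.199  0.393]
0 scene(390,168) [ 1.008 -0.128  0.   ] top(365,160) [ 0.558 -0.349  0.   ] top(378,110) [ 0.657 -0.377  0.   ] w(375,222) [ 0.557 -0.352  0.   ] w(520,320) [ 0.753 -0.491  0.   ]
0.05 scene(390,168) [ 0.904 -0.18   0.05 ] top(365,160) [ 0.55  -0.342  0.05 ] top(378,110) [ 0.644 -0.368  0.05 ] w(375,222) [ 0.544 -0.332  0.05 ] w(520,320) [ 0.714 -0.454  0.05 ]
0.1 scene(390,168) [ 0.799 -0.233  0.1  ] top(365,160) [ 0.542 -0.335  0.1  ] top(378,110) [ 0.631 -0.359  0.1  ] w(375,222) [ 0.53  -0.313  0.1  ] w(520,320) [ 0.676 -0.417  0.1  ]
0.15 scene(390,168) [ 0.695 -0.286  0.15 ] top(365,160) [ 0.534 -0.327  0.15 ] top(378,110) [ 0.618 -0.351  0.15 ] w(375,222) [ 0.517 -0.293  0.15 ] w(520,320) [ 0.637 -0.38   0.15 ]
0.2 scene(390,168) [ 0.591 -0.338  0.2  ] top(365,160) [ 0.526 -0.32   0.2  ] top(378,110) [ 0.605 -0.342  0.2  ] w(375,222) [ 0.503 -0.274  0.2  ] w(520,320) [ 0.599 -0.343  0.2  ]
0.25 scene(390,168) [ 0.486 -0.391  0.25 ] top(365,160) [ 0.518 -0.313  0.25 ] top(378,110) [ 0.592 -0.333  0.25 ] w(375,222) [ 0.489 -0.254  0.25 ] w(520,320) [ 0.56  -0.305  0.25 ]
```

```bash
python3 - <<'E'
from h import *
A=np.array([.451,-.2767,.075])
move_straight([A[0],A[1],.13],RT,v=.15)
print("stop",move_straight(A,v=.08,f_stop=6),get_position().round(4))
grip(.55,f_grip=20); print(get_opening(),get_grip_force(),get_position().round(4),get_ft_force().round(2),get_t())
B=RM+.003*xs; B[2]=get_position()[2]
if get_grip_force()>3:
    print("stop",move_straight(B,v=.04,f_stop=10)); print(get_position().round(4),get_ft_force().round(2),get_opening(),get_t())
    save(snapshot("top"),"top1"); save(snapshot("scene"),"scene1")
E
```

```text
stop False [ 0.4513 -0.2768  0.0753]
0.7011496878900687 21.028609055065317 [ 0.4514 -0.277   0.0758] [-0.91  0.4   6.89] 5.875
stop False
[ 0.5375 -0.2808  0.0758] [-2.73  1.06  4.88] 0.70157884841742 8.1917
```

```bash
python3 - <<'E'
from h import *
grip(.9); print(get_grip_force(),get_opening(),get_ft_force().round(2))
p=get_position(); move_straight([p[0],p[1],.2],v=.12,f_stop=15)
move_straight([.46,-.2,.26],v=.2)
p=get_position(); c=calibration("wrist"); im=snapshot("wrist"); t=snapshot("top")
print(p.round(4),get_t())
B=RM+.003*xs
v=np.hstack([cv2.resize(t[130:255,235:375],(448,400),interpolation=cv2.INTER_CUBIC),cv2.resize(im[:400],(350,400))*0])[:, :448]
u,w=proj("wrist",RM,c).astype(int); print(u,w)
x0,y0=max(u-50,0),max(w-60,0); cr=cv2.resize(im[y0:y0+120,x0:x0+100],(340,400),interpolation=cv2.INTER_CUBIC); print(x0,y0)
save(np.hstack([v,cr]),"c2")
for z in(0,.08): print("axis px top",((proj("top",B+[0,0,z])-[235,130]+.5)*3.2-.5).round(1),"wrist",((proj("wrist",B+[0,0,z],c)-[x0,y0]+.5)*[3.4,3.333]-.5+[448,0]).round(1))
E
```

```text
0.0 0.8996669981465232 [-0.62  0.53  0.09]
[ 0.46   -0.2006  0.2594] 10.675
349 230
299 170
axis px top [306.3 129.2] wrist [622.3 195.7]
axis px top [317.3 108.8] wrist [674.  299.8]
```

View pics/c2.png

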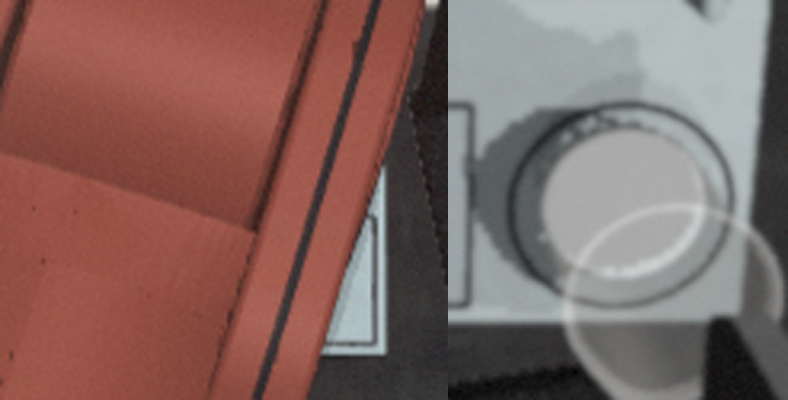

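The beaker stands within about 3 mm of the round mark's centre: its floor disc is at (624,202) and the circle's centre at (622,203) in the crop. Next is the bar.

```bash
python3 - <<'E'
from h import *
bar=HINGE+xs*.145*np.sin(.65)+[0,0,.145*np.cos(.65)]
move_straight([bar[0],bar[1]-.03,.28],v=.2); grip(.75)
c=calibration("wrist"); im=snapshot("wrist"); print(get_position().round(4))
for q in ("screen_bar","screen"): print(q,[(round(d["score"],2),np.round(d["xyz"],3).tolist()) for d in spot_in(q,"wrist")][:3])
e=[proj("wrist",bar+s*.017*ys,c).round(1) for s in(-1,1)]; print("bar ends px",e,"hinge",[proj("wrist",HINGE+s*.055*ys,c).round(1) for s in(-1,1)])
save(im,"w3"); np.savez("w3.npz",**c)
E
```

```text
[ 0.4957 -0.1387  0.2798]
screen_bar [(0.97, [0.492, -0.15, 0.1])]
screen [(0.87, [0.495, -0.151, 0.099])]
bar ends px [array([304.7, 153.1]), array([260.1, 153.1])] hinge [array([330.2, 211.8]), array([234.2, 211.9])]
```

View pics/w3.png

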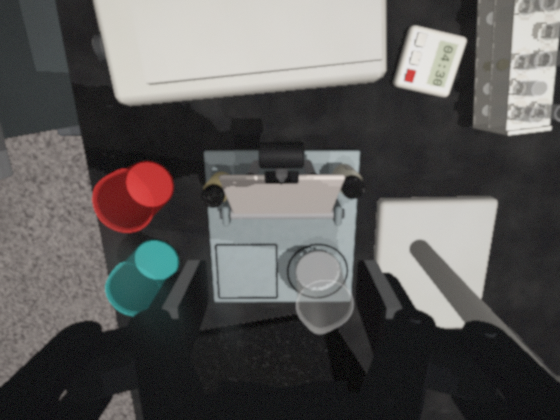

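The bar shows at (259–305, 155) and I predicted (260–305, 153), so the model holds. I'll grip it and swing.

```bash
python3 - <<'E'
from h import *
P=lambda th:HINGE+xs*.145*np.sin(th)+[0,0,.145*np.cos(th)]
b=P(.65); off=np.array([0,0,.003]); t0=b+off
move_straight([t0[0],t0[1],.22],RT,v=.2)
print("stop",move_straight(t0,v=.06,f_stop=5),get_position().round(4))
f0=get_ft_force()
grip(.3,f_grip=30); print(get_opening(),get_grip_force(),(get_ft_force()-f0).round(2),get_t())
if get_opening()>.36 and get_grip_force()>5:
    for th in np.linspace(.65,0,9)[1:]:
        s=move_straight(P(th)+off,v=.05,f_stop=20)
        print(round(th,3),s,get_position().round(4),(get_ft_force()-f0).round(1),round(get_grip_force(),1))
        if s: break
print(get_t())
c=calibration("wrist"); save(snapshot("scene"),"s4"); im=snapshot("wrist"); save(im,"w4"); np.savez("w4.npz",**c)
E
```

```text
stop False [ 0.4963 -0.1081  0.1538]
0.3836365770412508 29.84805554151535 [-3.98  0.42  4.83] 13.75
0.569 False [ 0.4957 -0.1179  0.1602] [-2.2  2.3 -0.2] 30.2
0.488 False [ 0.4954 -0.1285  0.166 ] [-1.7 -0.8 -2.6] 30.0
0.406 False [ 0.4952 -0.1391  0.1711] [ 0.9 -0.7 -6.5] 30.3
0.325 False [ 0.495  -0.1499  0.1754] [ 1.8 -1.2 -7.5] 30.4
0.244 False [ 0.4948 -0.161   0.1789] [ 0.3  1.  -5.4] 30.3
0.162 False [ 0.4946 -0.1726  0.1814] [-1.4  1.1 -3.1] 30.1
0.081 False [ 0.4944 -0.1845  0.1828] [-2.3  1.   1.7] 30.0
0.0 False [ 0.4942 -0.1962  0.1834] [-3.   2.3  5.6] 30.2
16.8167
```

```bash
python3 - <<'E'
from h import *
a=cv2.imread("pics/s4.png")[140:320,190:390]; w=cv2.imread("pics/w4.png")
save(cv2.cvtColor(np.hstack([cv2.resize(a,(440,396),interpolation=cv2.INTER_CUBIC),cv2.resize(w[120:360,160:400],(360,396))]),cv2.COLOR_BGR2RGB),"c4")
c=dict(np.load("w4.npz"))
for n,th in (("0",0),("+.1",.1),("-.1",-.1)):
    for r in (.105,.145):
        print(n,r,[(((proj("scene",X)-[190,140])*2.2).round(0),((proj("wrist",X,c)-[160,120])*[1.5,1.65]+[440,0]).round(0)) for s in(-1,1) for X in [HINGE+xs*r*np.sin(th)+[0,0,r*np.cos(th)]+s*(.055 if r<.11 else .017)*ys]])
E
```

```text
0 0.105 [(array([244., 105.]), array([772., 187.])), (array([149., 156.]), array([477., 188.]))]
0 0.145 [(array([213.,  73.]), array([681., 244.])), (array([183.,  88.]), array([569., 244.]))]
+.1 0.105 [(array([234., 102.]), array([774., 158.])), (array([138., 153.]), array([475., 158.]))]
+.1 0.145 [(array([198.,  69.]), array([683., 194.])), (array([168.,  84.]), array([567., 194.]))]
-.1 0.105 [(array([255., 109.]), array([769., 215.])), (array([160., 161.]), array([480., 215.]))]
-.1 0.145 [(array([228.,  79.]), array([679., 289.])), (array([198.,  94.]), array([570., 289.]))]
```

View pics/c4.png

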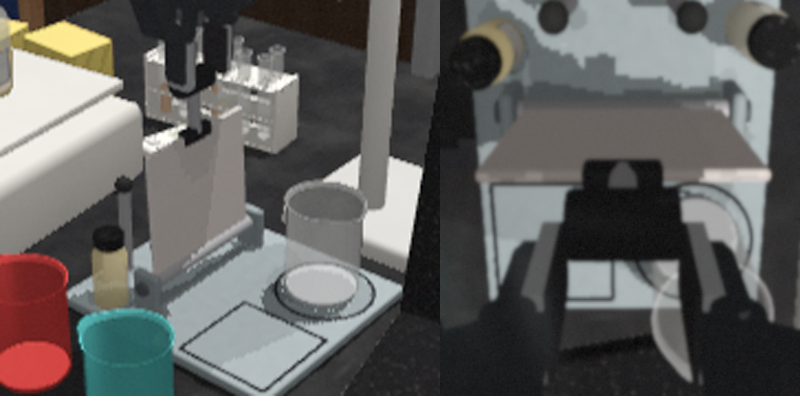

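The screen is up: in the scene part of the crop its corners are at about (244,108) and (148,155), against (244,105) and (149,156) predicted for upright. The wrist part shows the top edge at row ~176, which suggests about +0.03 rad. I'll check that with overlays.

```bash
python3 - <<'E'
from h import *
c=dict(np.load("w4.npz")); cs=calibration("scene"); outs=[]
O=(HINGE-xs*.032)*[1,1,0]
for f,cam,cc,(x0,y0,w,h),k in (("s4","scene",cs,(240,170,140,140),2.8*1.42),("w4","wrist",c,(160,120,240,240),2.3)):
    v=cv2.resize(cv2.imread(f"pics/{f}.png")[y0:y0+h,x0:x0+w],None,fx=k,fy=k,interpolation=cv2.INTER_CUBIC)
    def poly(X,col): cv2.polylines(v,[np.array([((proj(cam,x,cc)-[x0,y0]+.5)*k) for x in X]).astype(int)],True,col,1,cv2.LINE_AA)
    poly([RM+.038*(np.cos(a)*xs+np.sin(a)*ys) for a in np.linspace(0,6.28,60)],(0,200,0))
    poly([O+sx*.1*xs+sy*.09*ys+[0,0,.012] for sx,sy in((1,1),(1,-1),(-1,-1),(-1,1))],(0,200,0))
    for sx in(.0025,-.0025): poly([HINGE+sx*xs+s*.055*ys+[0,0,z] for s,z in((1,.105),(-1,.105),(-1,.01),(1,.01))],(0,0,255) if sx>0 else (255,0,0))
    v=v[:552,:]; outs.append(cv2.copyMakeBorder(v,0,560-v.shape[0],0,0,0)); print(v.shape)
im=np.hstack(outs); im=cv2.resize(im,None,fx=min(1,800/im.shape[1]),fy=min(1,800/im.shape[1])); cv2.imwrite("pics/c5.png",im)
E
```

```text
(552, 557, 3)
(552, 552, 3)
```

View pics/c5.png

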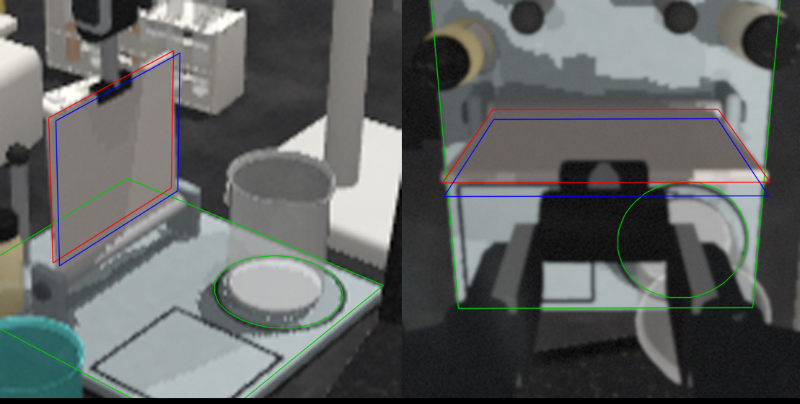

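The overlays agree on the plate and the round mark, and show the panel about 0.03 rad short of upright. I'll nudge it by that amount, check, then sign off.

```bash
python3 - <<'E'
from h import *
P=lambda th:HINGE+xs*.145*np.sin(th)+[0,0,.145*np.cos(th)+.003]
print(move_straight(P(-.025),v=.02,f_stop=20),get_position().round(4)); pause(.6)
print(get_grip_force(),get_opening(),np.abs(get_qvel()).max().round(4),get_t())
c=calibration("wrist"); outs=[]
for n,cc,(x0,y0,w,h),k in (("scene",calibration("scene"),(240,170,140,140),4),("wrist",c,(160,120,240,240),2.3)):
    v=cv2.resize(snapshot(n)[y0:y0+h,x0:x0+w],None,fx=k,fy=k,interpolation=cv2.INTER_CUBIC)
    for sx in(.0025,-.0025):
        X=[HINGE+sx*xs+s*.055*ys+[0,0,z] for s,z in((1,.105),(-1,.105),(-1,.01),(1,.01))]
        cv2.polylines(v,[np.array([((proj(n,x,cc)-[x0,y0]+.5)*k) for x in X]).astype(int)],True,(255,0,0) if sx>0 else (0,0,255),1,cv2.LINE_AA)
    outs.append(v[:552])
im=np.hstack(outs); save(cv2.resize(im,None,fx=800/im.shape[1],fy=800/im.shape[1]),"c6")
E
```

```text
False [ 0.4942 -0.1997  0.1834]
30.135160088539124 0.38401519348576246 0.002 17.85
```

View pics/c6.png

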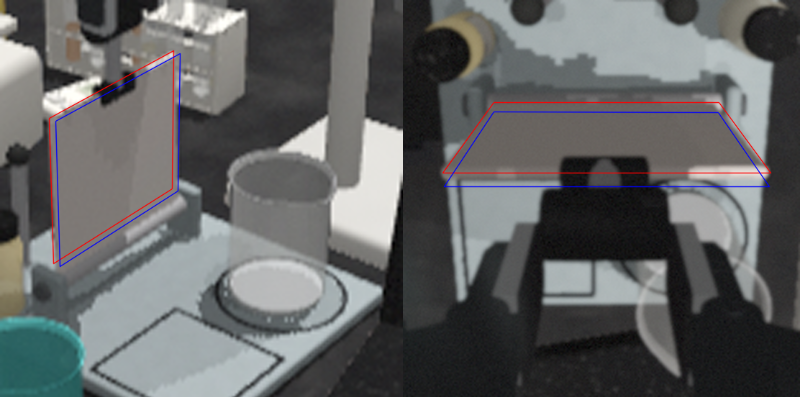

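The panel now fits the upright outline to within about 0.01–0.02 rad in both views. The beaker is clear inside the round mark and the grip is steady at 30 N.

```bash
python3 -c "
from bench import *
print(sign_off())"
```

```text
the job is handed in; nothing more can be done
None
```

I handed the job in at about 18 s of the 45 s allowed, with no verdict returned: the beaker stands let go about 3 mm from the round mark's centre, the screen is gripped at 30 N, still and within about 0.02 rad of upright, and I left the vials alone.

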